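# Press a bonded glass joint: set, unlatch, pull and hold

### The job

On the glass bonding press, first turn the knob on the setting box clockwise until the pointer under the clear cover lines up with the mark, and leave it there; then flip the safety catch fully over to the right, away from the lever; then pull the lever all the way forward towards you to its stop. Finish while still holding the lever fully pulled with the gripper, because it springs back when let go. Do not force the lever while the catch is on, and leave the other things on the bench where they are.

Things in the scene. Friction and masses are not known exactly. Their poses are not given: they have to be found in the camera images.
- press: The glass bonding press, fixed, turned by up to 0.3 rad. Origin under its middle, 12 mm above the table; own axes level: +x = back (away from the robot), +y = left, z up; left, right, front, back below are the press's own. Base plate 240 x 235 mm, two grey cheeks 148 mm apart with the lever between, glass under the ram in front, grey setting box (165 x 140 x 60 mm) with knob at the left, safety catch at the right.
- lever_hinge (a point): The middle of the lever's hinge axis, which is level along the press's y, 112 mm above the table, over the press's origin. Fixed; same axes as the press.
- knob_grip (a point): Centre of the knob's grip bar, on the knob's upright turning axis, 10 mm below the bar's top and 30 mm above the box's top (102 mm above the table). Black bar 46 long x 14 wide x 30 mm high on a low disc of diameter 44 mm and height 10 mm; this point's x axis runs along the bar's length and turns with it. Stays level.
- knob (a joint): Knob angle in rad, 0 to 3.4 (stops), grows clockwise seen from above; light friction (0.05 N m), stays where it is left. Each rad moves the pointer 12 mm to the left (+y of the press). It always starts short of the mark, so it has to be turned clockwise, by 0.8 to 2.9 rad.
- pointer_tip (a point): Tip of the pointer, a black T-shaped needle, stem 26 x 3 mm, under the clear cover on the back half of the setting box's top. The stem lies along the press's x and its tip points to the back; it slides along the press's y as the knob is turned.
- mark_tip (a point): Tip of the mark, a black arrow-shaped slider under the same cover, behind the needle, whose 90-degree point looks to the front, towards it. Lies anywhere along the scale; it is not to be moved. Aligned means pointer_tip and mark_tip at the same y in the press's axes.
- catch_bar (a point): Middle of the safety catch's thumb bar: a round steel bar 14 mm in diameter and 85 mm long, lying along the press's x (37 mm to the front of this point, 48 to the back), 80 mm from the catch's hinge axis; 174 mm above the table at the start. Its back end joins a blade 100 mm long that stands in front of the lever's right arm.
- catch_hinge (a point): Point of the catch's hinge axis at the same x as catch_bar; the axis runs level along the press's x, 112 mm above the table. Same axes as lever_hinge.
- catch (a joint): Catch angle in rad: 0 = on (leaning 40 degrees to the left of upright, over the lever's path, blocking it), 1.396 = off (leaning 40 degrees to the right, stop). Friction of 0.09 N m holds it where it is left (about 1 N at the thumb bar).
- lever_bar (a point): Middle of the lever's crossbar: a round black bar 16 mm in diameter along the press's y, 100 mm free between the two side arms, 160 mm from the lever's hinge axis. At rest 267 mm above the table and 41 mm behind the hinge.
- lever (a joint): Lever angle in rad: 0 = at rest, leaning 15 degrees to the back; grows as the bar is pulled forward and down towards the robot; 0.96 = fully pulled (stop; leaning 40 degrees to the front). A spring pulls it back to 0: at the bar about 3.5 N at the start, 10 N fully pulled. While the catch is on it jams at about 0.2 to 0.3. It drives the ram down on the glass.
- pane_a_mid (a point): Centre of a loose amber glass offcut with a paper template on it, about 105 x 45 x 5 mm; a bystander, to be left where it is.
- pane_b_mid (a point): Centre of a loose clear glass offcut with a paper template on it, about 95 x 40 x 5 mm; a bystander, to be left where it is.
- pliers_mid (a point): Centre of loose pliers, about 170 mm long, 14 mm high, lying flat; a bystander, to be left where it is.
- jar_mid (a point): Centre of a loose glass jar with a steel cap, diameter 56 mm, 75 mm high, standing; a bystander, to be left where it is.
- foil_roll_mid (a point): Centre of a loose copper foil roll, diameter 64 mm, 12 mm high, lying flat; a bystander, to be left where it is.
- stone_mid (a point): Centre of a loose grey whetstone 90 x 35 x 22 mm; a bystander, to be left where it is.
- cutter_mid (a point): Centre of a loose glass cutter, about 150 mm long, 16 mm thick; a bystander, to be left where it is.

How it is judged:
By the outcome, as a careful person would: the job done as asked, in the order asked, and still so for the second after the job is handed in, while the arm keeps its last pose, push and grip.
It also fails if it takes over 72 s, if anything falls off the work surface, if the arm or the gripper's body presses on something with over 40 N, if the wrist force passes 120 N, or if a joint passes its speed limit or range.

### The arm

A 6-joint arm with a two-finger parallel gripper is mounted at the origin on the work surface. World frame = base frame: x ahead of the robot, y to its left, z up, the work surface at z = 0. Lengths are in m, angles in rad, forces in N, time in s.
With the tool pointing down it reaches from about 0.4 to 0.925 m from the base axis. Payload 12.5 kg.
Tool frame: the origin (TCP) lies at the centre of the arm's flange, where the gripper is bolted on; the fingertips stand 190 mm ahead of it and the grasp point (between the pads) lies 171 mm ahead of it (grip_point_offset is the distance from the TCP to the grasp point, in m); z points along the fingers, x is the direction in which the jaws open and shut, and the axes are right-handed (so a half turn about z gives the same grasp; the last joint's range is limited). The gripper opens to 95 mm and grips with 3 to 60 N. Pads are 20 mm wide; open, the fingers measure 119 mm over their backs; the gripper's body (75 mm by 180 mm) begins 59 mm behind the grasp point.
Start: joints at [-1.313, 0.491, 1.559, -0, 1.092, -0.106], TCP at [0.222, -0.584, 0.405] pointing down, gripper open.
Joint ranges: [-3.1, 3.1], [-0.84, 2.19], [0.05, 2.79], [-1.13, 4.28], [0.06, 2.93], [-2.69, 2.69]. Speed limits (rad/s): [2.22, 2.22, 2.79, 3.14, 3.14, 3.14].

### API

Orientations are given as a rotation vector (axis times angle).
In Python, from workcell import * gives the robot as it stands.
- The arm moves only by the shell command python3 -m jog 'ROWS' [FORCE]. ROWS is JSON, a list of rows, each an object with "xyz": the shift along the world's x, y, z in mm, a list of three; "spin": the turn about the world's z in degrees; "jaw": the finger opening in mm, from 0 to 95.1. In form: [{"xyz": [dx, dy, dz], "spin": spin, "jaw": jaw}, ...]. A call has 1 to 12 rows; each row is the pose to reach, as a shift and turn from the pose commanded when the call began; what a row does not reach only later rows make up. A row lasts 1/8 s, in which the tool goes at most 62.5 mm and 10.7 degrees, less where a joint would pass 70% of its speed; a pose out of reach is approached as far as the arm can. A call with a gripper value outside its range is refused whole. The fingers move at their own pace and stop on an object; FORCE is the grip in N (left out, the last holds). Time passes only in rows, so rows that repeat a pose let the fingers close. It gives the time, the measured TCP pose, the force and the opening at its end, in the units of the state.
- read_state(): the state, without advancing time (a new reading comes with each control period).
- capture(name): name is "side" or "top"; returns a dict with "pixels" (480x640x3 uint8, blue, green, red), "camera_matrix" (3x3 intrinsics, pixels), "R" (3x3) and "t" (3): a world point X has camera coordinates R X + t. Camera axes: x right, y down, z forward; pixel columns grow to the right and rows downward; lengths in m; the calibration is good to about 2 mm. A picture is of the moment at which its call begins. There is no depth.
- finish_job(): hands the job in, once; it reports no verdict.
The state is a dict: "t": time; "joint_positions": joint angles; "joint_vel": joint speeds; "effort": joint torques, N m; "position": TCP position; "ee_rot": TCP orientation; "force": force on the tool from outside, world axes, zero at the start; "moment": the same for the moment, N m; "opening": opening from 0.0 (shut) to 1.0 (fully open).
Only numpy, scipy, OpenCV 4.12 (cv2) and the standard library are available. Lean on these libraries where they do the work, as an engineer would, in place of code of your own. Each camera call takes 0.05 s, during which the arm holds its last target.

## Working session

There is one attempt and no reset: what is moved stays moved. The work goes in short steps, Python scripts to look and compute and a shell command to move; the robot and the scene stay as the last step left them, time stands still between calls to the robot, and variables do not carry over. Pictures are saved under pics/ and viewed, and the job is handed in when it is done.

```bash
ls; mkdir -p pics
python3 - <<'E'
from workcell import *
import cv2,numpy as np
s=read_state();print(s)
for n in("side","top"):
    c=capture(n);cv2.imwrite(f"pics/{n}0.png",c["pixels"]);print(n,c["camera_matrix"],c["R"],c["t"], -np.array(c["R"]).T@np.array(c["t"]))
E
```

```text
pics
{'t': 0.0, 'joint_positions': array([-1.31261285e+00,  4.91539155e-01,  1.55946581e+00,  2.28163135e-05,
        1.09168953e+00, -1.05601752e-01]), 'joint_vel': array([ 0.0002121 , -0.00046101,  0.00089536,  0.00051765, -0.00024554,
        0.00097559]), 'effort': array([ 6.36612094e-05, -6.12653089e+01, -2.58186418e+01,  6.93809101e-02,
        4.82913991e-02, -1.11916006e-04]), 'position': array([ 0.22239511, -0.58404955,  0.40416868]), 'ee_rot': array([-2.58602100e+00,  1.78255271e+00,  1.29254599e-03]), 'force': array([ 0.25406608,  0.65461369, -0.2944555 ]), 'moment': array([0.03479444, 0.0565878 , 0.04105825]), 'opening': 1.0000406840166056}
side [[483.32750423   0.         317.04830668]
 [  0.         483.32750423 238.69170731]
 [  0.           0.           1.        ]] [[-0.71980283 -0.69406273 -0.01268084]
 [-0.4120969   0.44193762 -0.7967856 ]
 [ 0.55862333 -0.5683028  -0.60412905]] [0.49051869 0.34320368 0.71671076] [0.09413856 0.59608486 0.71266573]
top [[542.33334585   0.         322.92955203]
 [  0.         542.33334585 238.56418708]
 [  0.           0.           1.        ]] [[ 3.12129942e-03 -9.99866257e-01 -1.60538460e-02]
 [-9.90886854e-01 -9.30628122e-04 -1.34693637e-01]
 [ 1.34660682e-01  1.63279641e-02 -9.90757235e-01]] [0.08232648 0.61365663 1.23417245] [0.44161282 0.06273503 1.30674259]
```

View pics/side0.png

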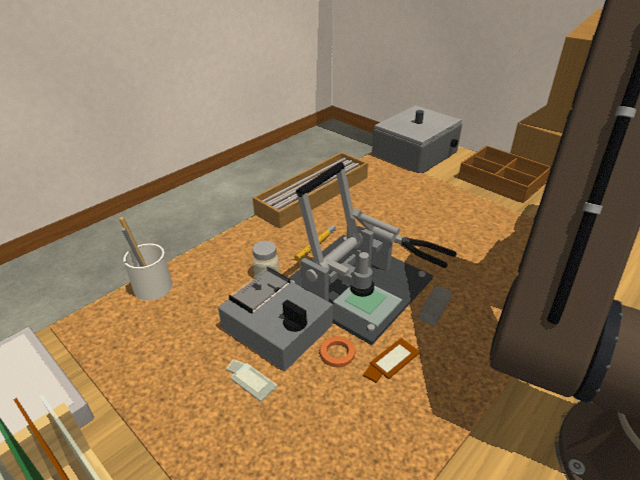

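View pics/top0.png

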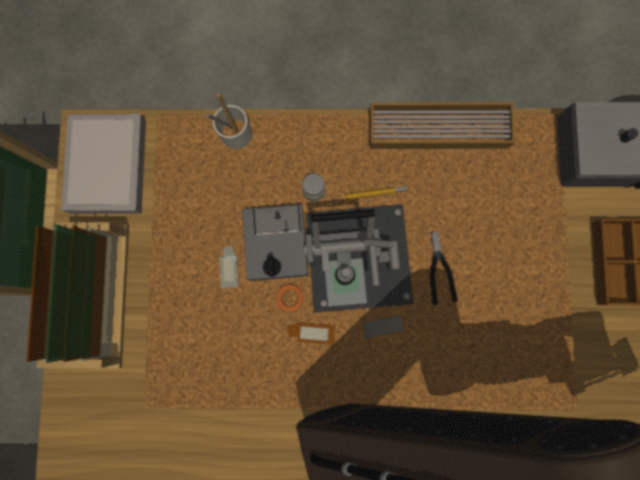

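Run:
```python
import cv2
t=cv2.imread("pics/top0.png");s=cv2.imread("pics/side0.png")
cv2.imwrite("pics/t1.png",cv2.resize(t[190:320,230:430],None,fx=4,fy=4,interpolation=cv2.INTER_CUBIC))
cv2.imwrite("pics/s1.png",cv2.resize(s[155:375,210:440],None,fx=2.7,fy=2.7,interpolation=cv2.INTER_CUBIC)[:600])
cv2.imwrite("pics/s2.png",cv2.resize(s[260:350,215:340],None,fx=6,fy=6,interpolation=cv2.INTER_CUBIC))
```

```text
(no output)
```

View pics/t1.png

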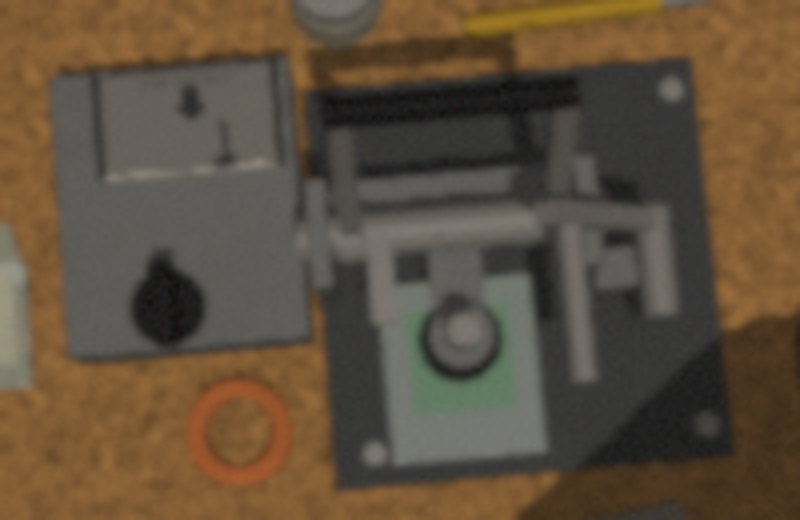

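View pics/s1.png

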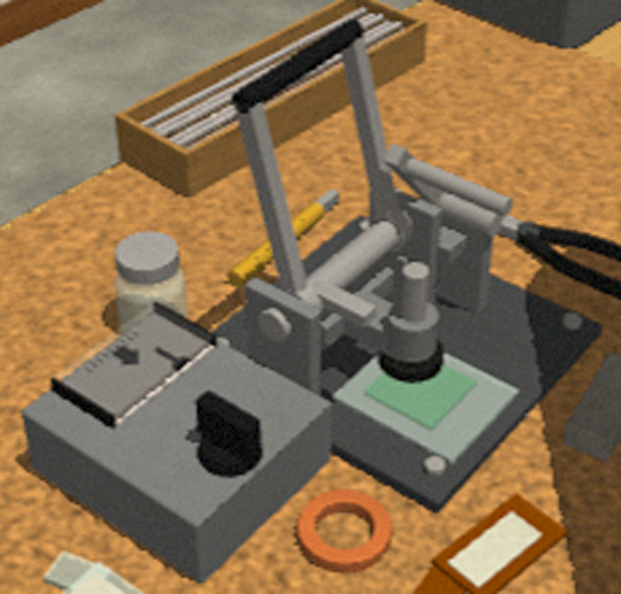

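View pics/s2.png

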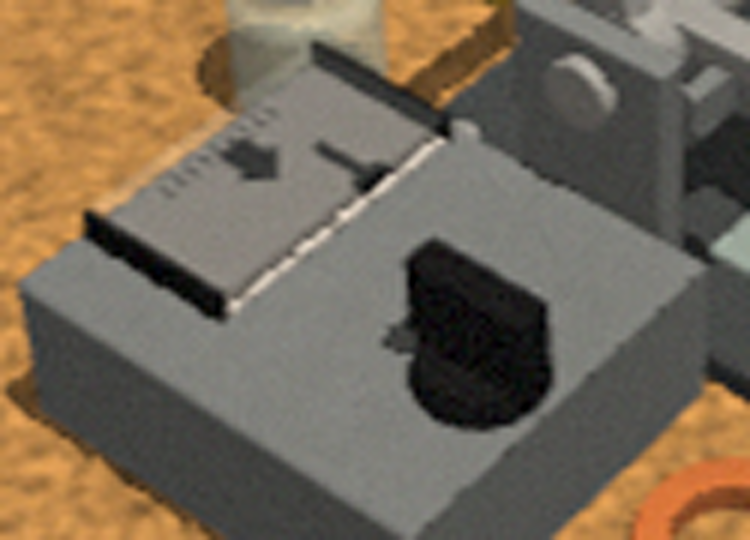

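```bash
cat > h.py <<'E'
from workcell import *
import cv2,numpy as np
def ray(c,px):
    K=np.array(c["camera_matrix"]);R=np.array(c["R"]);t=np.array(c["t"])
    d=R.T@np.linalg.inv(K)@np.array([px[0],px[1],1.]);return -R.T@t,d
def plane(c,px,z):
    o,d=ray(c,px);return o+d*(z-o[2])/d[2]
def proj(c,X):
    v=np.array(c["R"])@np.array(X)+np.array(c["t"]);v=np.array(c["camera_matrix"])@v;return v[:2]/v[2]
def tri(c1,p1,c2,p2):
    o1,d1=ray(c1,p1);o2,d2=ray(c2,p2)
    s=np.linalg.lstsq(np.stack([d1,-d2],1),o2-o1,rcond=None)[0]
    a=o1+s[0]*d1;b=o2+s[1]*d2;return (a+b)/2,np.linalg.norm(a-b)
def cr(p,x0,y0,f): return ((p[0]+.5)/f-.5+x0,(p[1]+.5)/f-.5+y0)
E
python3 - <<'E'
from h import *
np.set_printoptions(precision=4,suppress=True)
c=capture("top");s=capture("side")
T=lambda p,z:plane(c,cr(p,230,190,4),z)
S1=lambda p,z:plane(s,cr(p,210,155,2.7),z)
S2=lambda p,z:plane(s,cr(p,215,260,6),z)
print("plate");P=[T(p,.012) for p in[(338,487),(733,452),(690,60)]];print(P)
print("box");B=[T(p,.072) for p in[(53,75),(287,55),(310,340),(70,360)]];print(np.array(B))
print("boxside",S2((710,265),.072),S2((410,537),.072),S2((25,287),.072))
for v in (B[1]-B[0],B[2]-B[3],B[3]-B[0],B[2]-B[1],P[1]-P[0],P[2]-P[1]): print(np.linalg.norm(v),np.degrees(np.arctan2(v[1],v[0])))
bl=tri(c,cr((325,110),230,190,4),s,cr((240,100),210,155,2.7));print("lever L",bl)
bl=tri(c,cr((577,92),230,190,4),s,cr((358,27),210,155,2.7));print("lever R",bl)
print("knob disc T",T((168,308),.082),"side",S2((480,375),.082))
print("needle T",T((224,122),.075),T((226,162),.075),"S",S2((317,147),.075),S2((372,180),.075))
print("mark T",T((193,120),.075),"S",S2((275,180),.075))
E
```

```text
plate
[array([0.4436, 0.1044, 0.012 ]), array([ 0.4649, -0.1292,  0.012 ]), array([ 0.7008, -0.1077,  0.012 ])]
box
[[0.68   0.2691 0.072 ]
 [0.6918 0.1334 0.072 ]
 [0.5265 0.1188 0.072 ]
 [0.5148 0.2556 0.072 ]]
boxside [0.5257 0.1176 0.072 ] [0.5146 0.2547 0.072 ] [0.6735 0.2696 0.072 ]
0.13630104484072833 -85.03413804408783
0.13727819805384237 -85.12091362502142
0.16572138987113125 -175.31988816257626
0.16592730757965318 -174.98216935310913
0.23451600966976957 -84.80480531547035
0.23691392267059866 5.200801470075403
lever L (array([0.624 , 0.1027, 0.2682]), np.float64(0.0021011494597386587))
lever R (array([ 0.632 , -0.02  ,  0.2696]), np.float64(0.003728564637618394))
knob disc T [0.5438 0.199  0.082 ] side [0.5375 0.2048 0.082 ]
needle T [0.6519 0.1692 0.075 ] [0.6285 0.1677 0.075 ] S [0.6529 0.1674 0.075 ] [0.6283 0.1657 0.075 ]
mark T [0.653  0.1871 0.075 ] S [0.651 0.187 0.075]
```

```bash
python3 - <<'E'
from h import *
np.set_printoptions(precision=4,suppress=True)
c=capture("top");s=capture("side")
T=lambda p,z:plane(c,cr(p,230,190,4),z)
S1=lambda p,z:plane(s,cr(p,210,155,2.7),z)
S2=lambda p,z:plane(s,cr(p,215,260,6),z)
a=np.radians(5.05);Rz=np.array([[np.cos(a),-np.sin(a),0],[np.sin(a),np.cos(a),0],[0,0,1]])
def pr(n,X): print(n,X,"press-rot",Rz.T@X)
for n,p in(("L",(325,108)),("R",(578,92))): pr("leverT"+n,T(p,.267))
for n,p in(("L",(240,100)),("R",(358,29))): pr("leverS"+n,S1(p,.267))
for n,p in(("back",(574,225)),("front",(585,380))): pr("catchT"+n,T(p,.174))
for n,p in(("back",(400,165)),("front",(507,205))): pr("catchS"+n,S1(p,.174))
for n,p in(("a",(662,210)),("b",(664,312))): pr("chingeT"+n,T(p,.112))
for n,p in(("a",(420,252)),("b",(547,315)),("topback",(435,240)),("topL",(408,262))): pr("knobbarS"+n,S2(p,.112))
for n,p in(("a",(160,252)),("b",(168,308)),): pr("knobT"+n,T(p,.112))
E
python3 - <<'E'
import cv2
t=cv2.imread("pics/top0.png")
cv2.imwrite("pics/t2.png",cv2.resize(t[245:285,255:295],None,fx=14,fy=14,interpolation=cv2.INTER_CUBIC)*2)
import numpy as np
x=cv2.resize(t[245:285,255:295],None,fx=14,fy=14,interpolation=cv2.INTER_CUBIC).astype(int)*3
cv2.imwrite("pics/t2.png",np.clip(x,0,255).astype('uint8'))
E
```

```text
leverTL [0.626  0.1035 0.267 ] press-rot [0.6327 0.048  0.267 ]
leverTR [ 0.6339 -0.0195  0.267 ] press-rot [ 0.6298 -0.0753  0.267 ]
leverSL [0.6245 0.1009 0.267 ] press-rot [0.6309 0.0455 0.267 ]
leverSR [ 0.6314 -0.0222  0.267 ] press-rot [ 0.627  -0.0777  0.267 ]
catchTback [ 0.5802 -0.0241  0.174 ] press-rot [ 0.5758 -0.0751  0.174 ]
catchTfront [ 0.499  -0.0291  0.174 ] press-rot [ 0.4945 -0.0729  0.174 ]
catchSback [ 0.5853 -0.0189  0.174 ] press-rot [ 0.5814 -0.0703  0.174 ]
catchSfront [ 0.4991 -0.0318  0.174 ] press-rot [ 0.4944 -0.0757  0.174 ]
chingeTa [ 0.5962 -0.0777  0.112 ] press-rot [ 0.587  -0.1298  0.112 ]
chingeTb [ 0.5395 -0.0779  0.112 ] press-rot [ 0.5306 -0.1251  0.112 ]
knobbarSa [0.5643 0.2017 0.112 ] press-rot [0.5799 0.1512 0.112 ]
knobbarSb [0.5192 0.1942 0.112 ] press-rot [0.5342 0.1477 0.112 ]
knobbarStopback [0.5647 0.1953 0.112 ] press-rot [0.5797 0.1448 0.112 ]
knobbarStopL [0.5638 0.2069 0.112 ] press-rot [0.5798 0.1565 0.112 ]
knobTa [0.5724 0.2006 0.112 ] press-rot [0.5878 0.1495 0.112 ]
knobTb [0.5413 0.1957 0.112 ] press-rot [0.5564 0.1473 0.112 ]
```

View pics/t2.png

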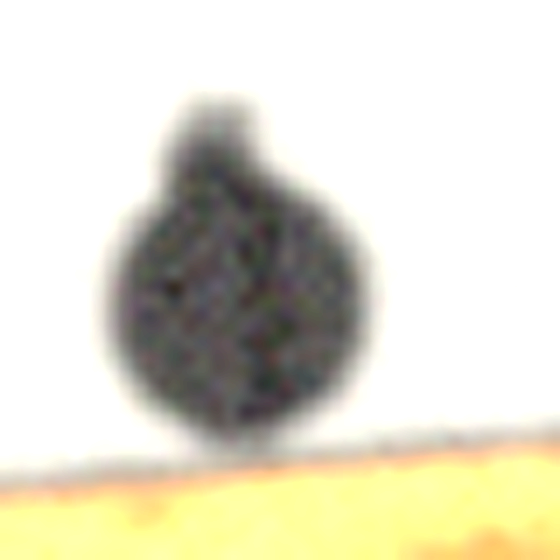

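```bash
python3 -m jog '[{"xyz":[28,48,12],"spin":10,"jaw":95},{"xyz":[57,96,24],"spin":20,"jaw":95},{"xyz":[85,144,36],"spin":30,"jaw":95},{"xyz":[114,192,48],"spin":40,"jaw":95},{"xyz":[142,240,60],"spin":50,"jaw":95},{"xyz":[171,288,72],"spin":60,"jaw":95},{"xyz":[200,336,84],"spin":70,"jaw":95},{"xyz":[228,384,95],"spin":80,"jaw":95},{"xyz":[241,441,95],"spin":90,"jaw":95},{"xyz":[254,498,95],"spin":100,"jaw":95},{"xyz":[267,555,95],"spin":110,"jaw":95},{"xyz":[280,612,95],"spin":120,"jaw":95}]'
```

```text
t: 1.8
position: [0.5024, 0.0298, 0.4999]
ee_rot: [2.833, 1.357, 0.001]
force: [1.4, 0.0, 0.7]
opening: 0.997
```

```bash
python3 -m jog '[{"xyz":[12,50,0],"spin":10,"jaw":95},{"xyz":[24,100,0],"spin":20,"jaw":95},{"xyz":[36,150,0],"spin":30,"jaw":95},{"xyz":[40,170.5,0],"spin":40,"jaw":95},{"xyz":[40,170.5,-40],"spin":48.5,"jaw":95},{"xyz":[40,170.5,-90],"spin":48.5,"jaw":95},{"xyz":[40,170.5,-140],"spin":48.5,"jaw":95},{"xyz":[40,170.5,-170],"spin":48.5,"jaw":95},{"xyz":[40,170.5,-170],"spin":48.5,"jaw":95},{"xyz":[40,170.5,-170],"spin":48.5,"jaw":95}]'
python3 - <<'E'
from h import *
from scipy.spatial.transform import Rotation as R
s=read_state();print(s["position"],s["joint_positions"]);x=R.from_rotvec(s["ee_rot"]).as_matrix();print(np.degrees(np.arctan2(x[1,0],x[0,0])))
for n in("side","top"):
    c=capture(n);p=c["pixels"];k=proj(c,s["position"]+x[:,2]*.171);print(n,k)
    u,v=int(k[0]),int(k[1]);q=p[v-60:v+60,u-80:u+80];cv2.imwrite(f"pics/{n}_k1.png",cv2.resize(q,None,fx=5,fy=5,interpolation=cv2.INTER_CUBIC))
E
```

```text
t: 3.05
position: [0.5427, 0.1985, 0.331]
ee_rot: [2.033, 2.394, 0.002]
force: [0.6, -0.5, 0.5]
opening: 0.998
[0.54274279 0.1984984  0.33100704] [ 2.36326754e-01  5.09031510e-01  1.75686620e+00  1.11883202e-04
  8.74149654e-01 -1.49764901e+00]
99.34539211761319
side [293.08617855 286.21950984]
top [267.80423902 263.92566736]
```

View pics/side_k1.png

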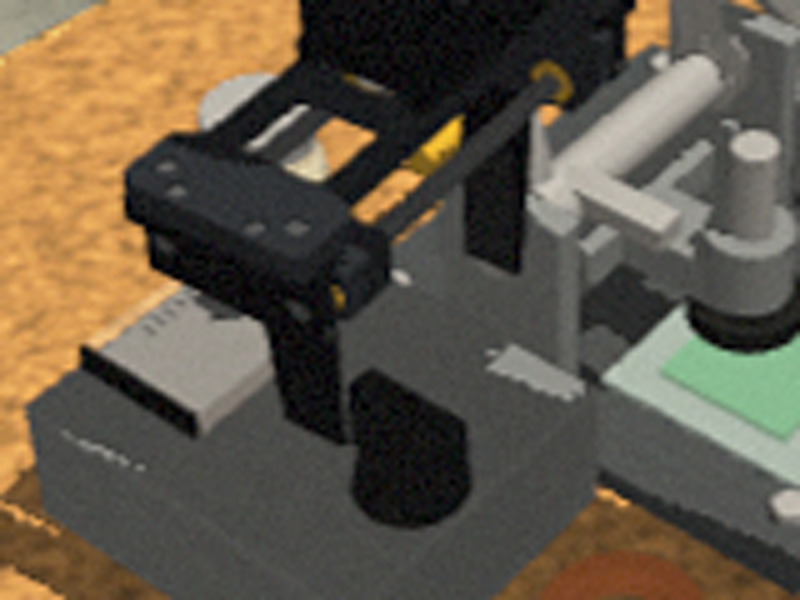

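View pics/top_k1.png

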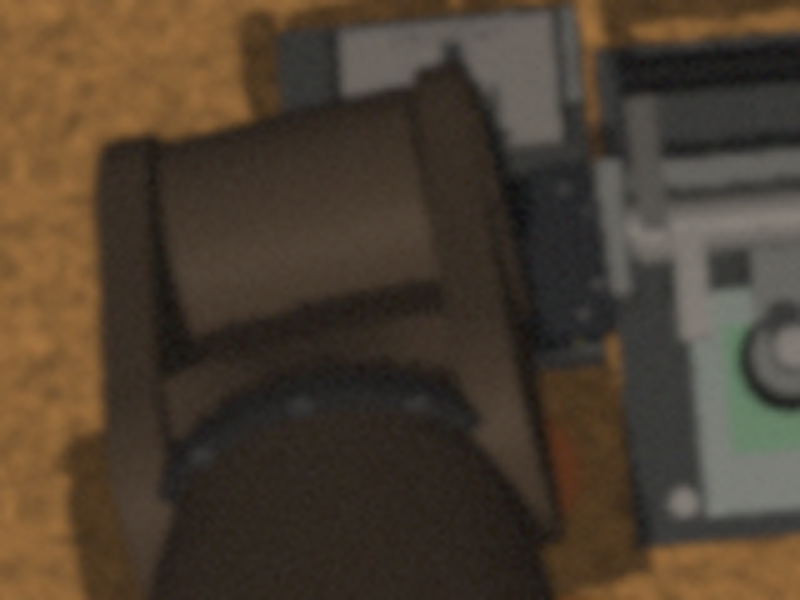

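```bash
python3 -m jog '[{"xyz":[0,0,-20],"spin":0,"jaw":60},{"xyz":[0,0,-40],"spin":0,"jaw":50},{"xyz":[0,0,-55],"spin":0,"jaw":50},{"xyz":[0,0,-55],"spin":0,"jaw":40},{"xyz":[0,0,-55],"spin":0,"jaw":40},{"xyz":[0,0,-55],"spin":0,"jaw":10},{"xyz":[0,0,-55],"spin":0,"jaw":10},{"xyz":[0,0,-55],"spin":0,"jaw":10},{"xyz":[0,0,-55],"spin":0,"jaw":10},{"xyz":[0,0,-55],"spin":0,"jaw":10}]' 8
```

```text
t: 4.4
position: [0.5422, 0.1993, 0.275]
ee_rot: [-2.033, -2.394, -0.002]
force: [-2.2, 9.5, -0.1]
opening: 0.158
```

```bash
python3 -m jog '[{"xyz":[0,1,0],"spin":0,"jaw":10},{"xyz":[0,1.5,0],"spin":0,"jaw":10},{"xyz":[0,1.5,0],"spin":0,"jaw":10}]' 15
python3 - <<'E'
from h import *
c=capture("side");cv2.imwrite("pics/side_k2.png",cv2.resize(c["pixels"][220:340,210:370],None,fx=5,fy=5,interpolation=cv2.INTER_CUBIC))
print(read_state()["force"],read_state()["moment"])
E
```

```text
t: 4.78
position: [0.5423, 0.1998, 0.2749]
ee_rot: [-2.033, -2.395, 0.0]
force: [-3.2, -0.1, 5.0]
opening: 0.159
[-3.86476228  0.73188263  5.84120004] [ 0.16601871  0.35371313 -0.35611873]
```

View pics/side_k2.png

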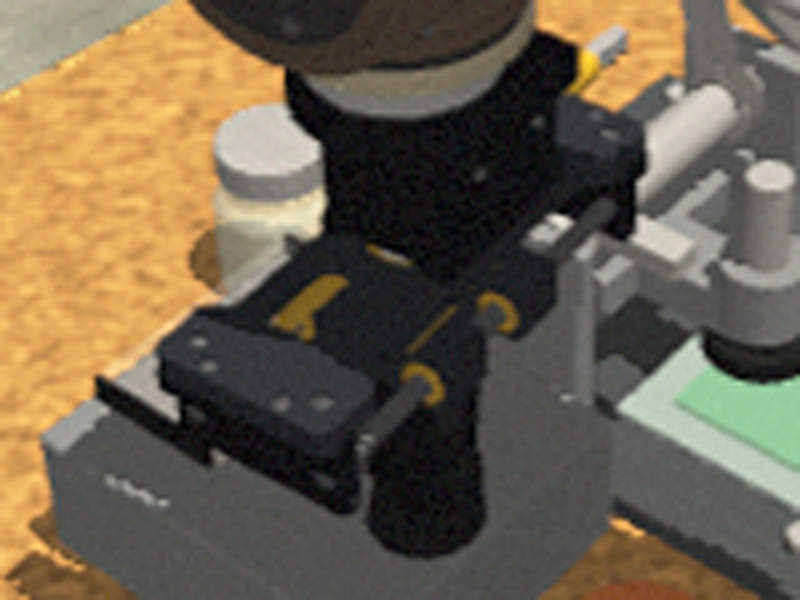

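```bash
python3 -m jog '[{"xyz":[0,1.5,0],"spin":-8,"jaw":10},{"xyz":[0,1.5,0],"spin":-16,"jaw":10},{"xyz":[0,1.5,0],"spin":-24,"jaw":10},{"xyz":[0,1.5,0],"spin":-32,"jaw":10},{"xyz":[0,1.5,0],"spin":-40,"jaw":10},{"xyz":[0,1.5,0],"spin":-48,"jaw":10},{"xyz":[0,1.5,0],"spin":-56,"jaw":10},{"xyz":[0,1.5,0],"spin":-64,"jaw":10},{"xyz":[0,1.5,0],"spin":-72,"jaw":10},{"xyz":[0,1.5,0],"spin":-80,"jaw":10},{"xyz":[0,1.5,0],"spin":-80,"jaw":10}]'
python3 - <<'E'
from h import *
c=capture("side");cv2.imwrite("pics/side_k3.png",cv2.resize(c["pixels"][220:340,210:370],None,fx=5,fy=5,interpolation=cv2.INTER_CUBIC))
print(read_state()["force"],read_state()["moment"])
E
```

```text
t: 6.2
position: [0.5431, 0.2013, 0.275]
ee_rot: [3.097, 0.529, 0.004]
force: [5.1, -0.2, 0.9]
opening: 0.144
[ 5.68934989 -1.21476007  1.90753989] [-0.10148753 -1.15990335 -0.04871987]
```

View pics/side_k3.png

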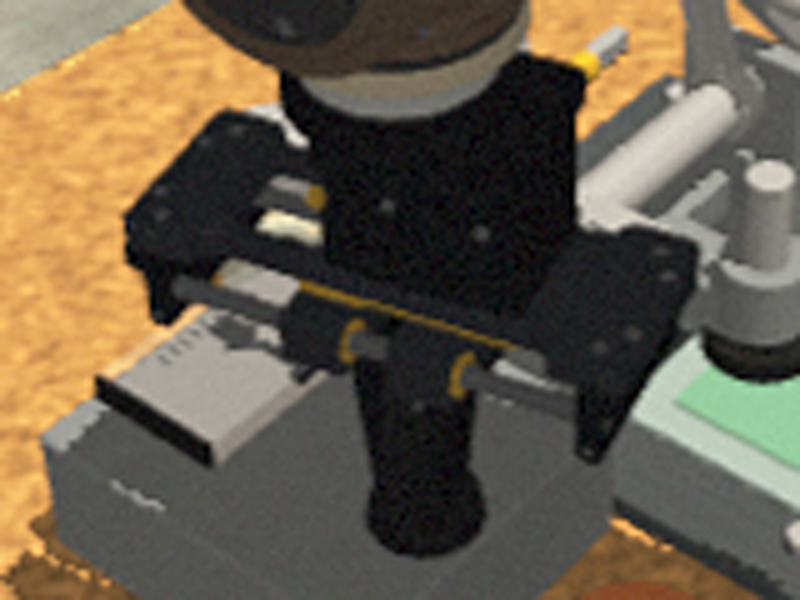

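```bash
python3 -m jog '[{"xyz":[0,0,0],"spin":0,"jaw":50},{"xyz":[0,0,0],"spin":0,"jaw":50},{"xyz":[0,0,0],"spin":0,"jaw":50},{"xyz":[0,0,40],"spin":0,"jaw":50},{"xyz":[0,0,90],"spin":0,"jaw":50},{"xyz":[0,0,140],"spin":0,"jaw":50},{"xyz":[-20,-20,190],"spin":0,"jaw":50},{"xyz":[-50,-70,210],"spin":0,"jaw":50},{"xyz":[-70,-125,220],"spin":0,"jaw":50},{"xyz":[-70,-180,220],"spin":0,"jaw":50},{"xyz":[-70,-235,220],"spin":0,"jaw":50},{"xyz":[-70,-235,220],"spin":0,"jaw":50}]'
python3 - <<'E'
from h import *
for n in("side","top"):
    c=capture(n);p=c["pixels"];cv2.imwrite(f"pics/{n}_k4f.png",p)
    q=p[260:350,215:340] if n=="side" else p[195:285,235:325]
    cv2.imwrite(f"pics/{n}_k4.png",cv2.resize(q,None,fx=6,fy=6,interpolation=cv2.INTER_CUBIC))
E
```

```text
t: 7.75
position: [0.4722, -0.0363, 0.4947]
ee_rot: [3.098, 0.522, -0.0]
force: [0.1, 0.1, 0.6]
opening: 0.524
```

View pics/side_k4.png

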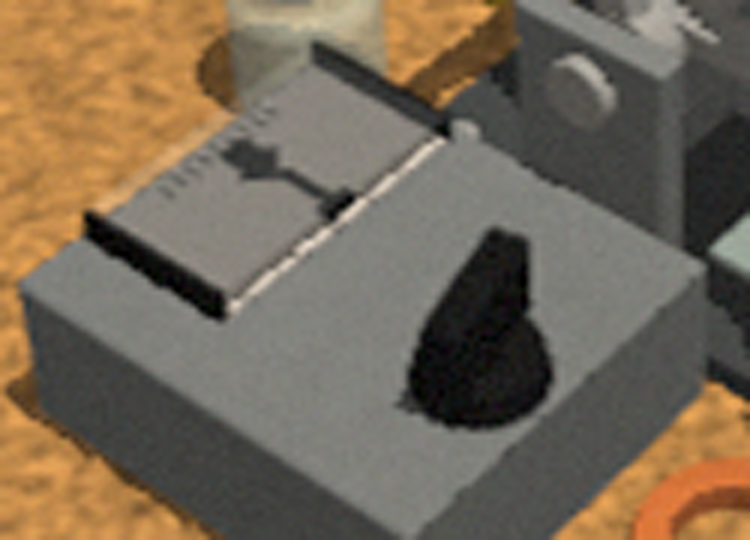

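View pics/top_k4.png

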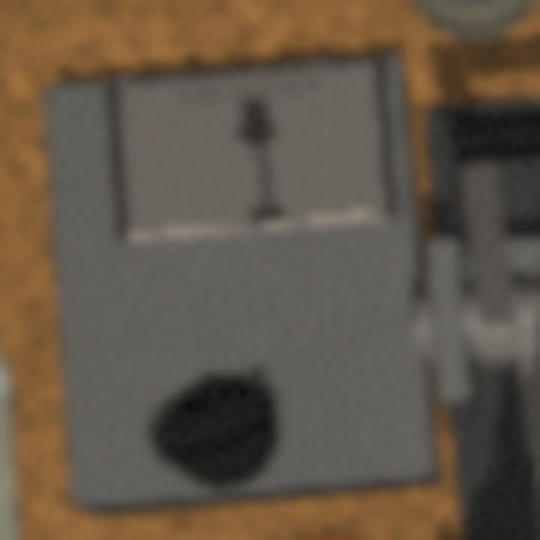

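```bash
cat > rect.py <<'E'
from h import *
def rect(c,z,yaw=5.05,xr=(.600,.700),yr=(.085,.185),res=.00025):
    # out image: rows = x decreasing, cols = y decreasing (press-rot axes)
    a=np.radians(yaw);nx=int((xr[1]-xr[0])/res);ny=int((yr[1]-yr[0])/res)
    X=xr[1]-np.arange(nx)*res;Y=yr[1]-np.arange(ny)*res
    Y,X=np.meshgrid(Y,X)
    W=np.stack([np.cos(a)*X-np.sin(a)*Y,np.sin(a)*X+np.cos(a)*Y,np.full_like(X,z)],-1)
    v=W@np.array(c["R"]).T+np.array(c["t"]);v=v@np.array(c["camera_matrix"]).T
    m=(v[...,:2]/v[...,2:]).astype(np.float32)
    return cv2.remap(c["pixels"],m[...,0],m[...,1],cv2.INTER_CUBIC)
E
python3 - <<'E'
from rect import *
o=[]
for n in("side","top"):
    c=capture(n);r=rect(c,.075);o.append(cv2.resize(r,None,fx=1,fy=1));np.save(f"r_{n}.npy",r)
cv2.imwrite("pics/rect4.png",np.hstack(o))
E
```

```text
(no output)
```

View pics/rect4.png

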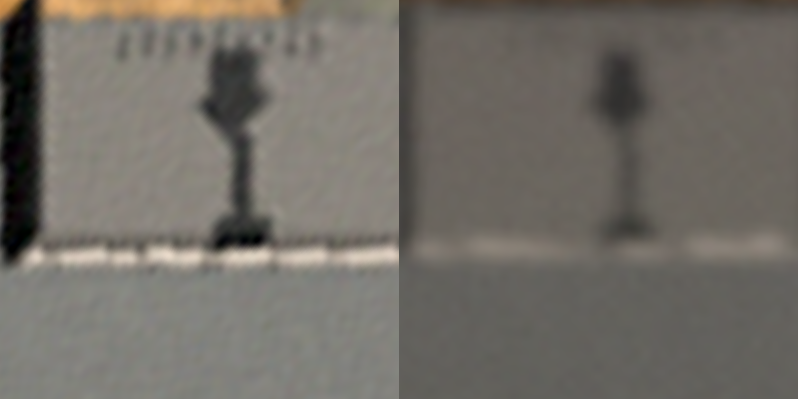

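```bash
cat > meas.py <<'E'
from rect import *
def prof(g,r0,r1,c0,c1):
    out=[]
    for r in range(r0,r1):
        w=g[r,c0:c1];b=np.median(np.r_[g[r,c0:c0+12],g[r,c1-12:c1]]);w=np.clip(b-w-12,0,None)
        out.append((w*np.arange(c0,c1)).sum()/max(w.sum(),1e-6))
    return np.array(out)
def go(n,ims,z=.075):
    yaw=5.05
    g=np.mean([rect(c,z).astype(float).mean(2) for c in ims],0)
    return g
E
python3 - <<'E'
from meas import *
for n,(c0,c1) in(("side",(185,290)),("top",(170,275))):
    g=go(n,[capture(n) for _ in range(4)])
    for nm,r0,r1 in(("arrow",55,112),("arrowtip",100,125),("stem",140,205),("foot",215,240)):
        p=prof(g,r0,r1,c0,c1);print(n,nm,p.mean().round(2),p[::6].round(1), "slope",np.polyfit(np.arange(len(p)),p,1)[0].round(3))
E
```

```text
side arrow 233.33 [234.7 233.9 232.9 232.7 233.  233.8 235.9 235.5 232.  229.1] slope -0.037
side arrowtip 229.41 [233.9 230.3 228.6 227.9 228.2] slope -0.23
side stem 241.07 [238.9 240.9 241.4 241.8 241.7 241.6 241.  240.6 240.5 240.7 241.3] slope 0.001
side foot 242.09 [243.1 243.1 241.7 241.2 241. ] slope -0.11
top arrow 221.19 [220.  220.2 220.7 221.3 221.5 221.8 221.5 221.4 221.3 221.7] slope 0.026
top arrowtip 221.75 [221.3 221.6 221.7 222.2 222. ] slope 0.035
top stem 229.21 [226.  228.  229.4 230.3 230.1 230.  229.7 229.3 229.3 229.2 228.8] slope 0.013
top foot 227.04 [228.7 227.8 228.2 226.8 220.2] slope -0.223
```

```bash
python3 -m jog '[{"xyz":[0,55,0],"spin":0,"jaw":50},{"xyz":[0,110,0],"spin":0,"jaw":50},{"xyz":[20,165,-10],"spin":0,"jaw":50},{"xyz":[50,215,-30],"spin":0,"jaw":50},{"xyz":[70.5,235,-70],"spin":0,"jaw":50},{"xyz":[70.5,235,-120],"spin":0,"jaw":50},{"xyz":[70.5,235,-170],"spin":0,"jaw":50},{"xyz":[70.5,235,-200],"spin":0,"jaw":50},{"xyz":[70.5,235,-220],"spin":0,"jaw":50},{"xyz":[70.5,235,-220],"spin":0,"jaw":50}]'
python3 -m jog '[{"xyz":[0,0,0],"spin":0,"jaw":10},{"xyz":[0,0,0],"spin":0,"jaw":10},{"xyz":[0,0,0],"spin":0,"jaw":10},{"xyz":[0,0,0],"spin":0,"jaw":10},{"xyz":[0,0,0],"spin":-5,"jaw":10},{"xyz":[0,0,0],"spin":-9.3,"jaw":10},{"xyz":[0,0,0],"spin":-9.3,"jaw":10},{"xyz":[0,0,0],"spin":-9.3,"jaw":10}]' 15
python3 -m jog '[{"xyz":[0,0,0],"spin":0,"jaw":50},{"xyz":[0,0,0],"spin":0,"jaw":50},{"xyz":[0,0,0],"spin":0,"jaw":50},{"xyz":[0,0,40],"spin":0,"jaw":50},{"xyz":[0,0,90],"spin":0,"jaw":50},{"xyz":[0,0,140],"spin":0,"jaw":50},{"xyz":[-20,-20,190],"spin":0,"jaw":50},{"xyz":[-50,-70,210],"spin":0,"jaw":50},{"xyz":[-70,-125,220],"spin":0,"jaw":50},{"xyz":[-70,-180,220],"spin":0,"jaw":50},{"xyz":[-70,-235,220],"spin":0,"jaw":50},{"xyz":[-70,-235,220],"spin":0,"jaw":50}]'
python3 - <<'E'
from meas import *
o=[]
for n,(c0,c1) in(("side",(185,290)),("top",(170,275))):
    g=go(n,[capture(n) for _ in range(4)]);o.append(g)
    for nm,r0,r1 in(("arrow",55,112),("arrowtip",100,125),("stem",140,205),("foot",215,240)):
        p=prof(g,r0,r1,c0,c1);print(n,nm,p.mean().round(2),p[::6].round(1), "slope",np.polyfit(np.arange(len(p)),p,1)[0].round(3))
cv2.imwrite("pics/rect5.png",np.hstack(o))
E
```

```text
t: 9.6
position: [0.5428, 0.2015, 0.2735]
ee_rot: [3.097, 0.528, -0.004]
force: [0.1, -0.5, -0.4]
opening: 0.526
t: 10.6
position: [0.5433, 0.2015, 0.2752]
ee_rot: [-3.129, -0.277, -0.003]
force: [4.8, 3.2, 1.2]
opening: 0.147
t: 12.1
position: [0.4726, -0.0363, 0.4947]
ee_rot: [3.13, 0.268, -0.001]
force: [-0.3, -0.0, -0.3]
opening: 0.53
side arrow 233.25 [234.5 233.6 232.9 232.7 232.7 233.9 236.  235.3 232.  229.1] slope -0.033
side arrowtip 229.52 [233.8 230.3 228.5 228.  228.9] slope -0.202
side stem 233.32 [232.6 233.1 233.2 233.9 234.4 234.  233.7 233.2 232.7 232.5 232.9] slope -0.01
side foot 234.84 [236.1 235.2 235.2 234.6 232.5] slope -0.106
top arrow 221.23 [220.2 220.4 220.7 221.4 221.7 221.7 221.2 221.3 221.4 221.8] slope 0.022
top arrowtip 221.63 [221.3 221.7 221.7 221.9 221.3] slope 0.001
top stem 221.53 [221.9 222.6 222.2 221.9 221.7 221.4 221.3 221.3 221.3 221.2 220.6] slope -0.027
top foot 219.37 [220.5 220.7 221.  218.6 212.8] slope -0.252[ WARN:0@5.537] global loadsave.cpp:1063 imwrite_ Unsupported depth image for selected encoder is fallbacked to CV_8U.
```

View pics/rect5.png

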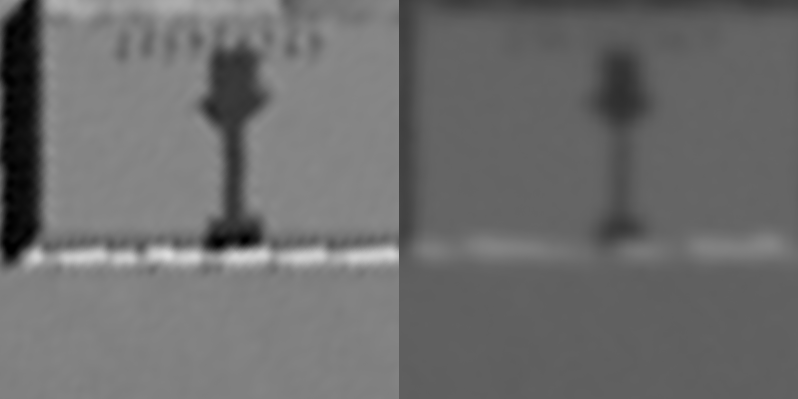

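Run:
```python
from h import *
np.set_printoptions(precision=4,suppress=True)
c=capture("top");s=capture("side")
a=np.radians(5.05);Rz=np.array([[np.cos(a),-np.sin(a),0],[np.sin(a),np.cos(a),0],[0,0,1]])
def tp(n,p,q):
    X,e=tri(c,cr(p,230,190,4),s,cr(q,210,155,2.7));print(n,X,e,Rz.T@X)
tp("spindle top",(465,329),(417,270))
tp("catch front",(585,378),(507,205))
for y in(-.055,-.045):
  print(Rz@[.508,y,0])
s=read_state();print(s["joint_positions"])
from scipy.spatial.transform import Rotation as R
x=R.from_rotvec(s["ee_rot"]).as_matrix();print(np.degrees(np.arctan2(x[1,0],x[0,0])))
```

```text
spindle top [0.5271 0.0316 0.1381] 0.0023726677384024483 [ 0.5278 -0.0149  0.1381]
catch front [ 0.499  -0.0296  0.1754] 0.002231074551104291 [ 0.4944 -0.0734  0.1754]
[ 0.5109 -0.0101  0.    ]
[ 0.51   -0.0001  0.    ]
[-0.209   0.1823  1.7817  0.0001  1.1776 -0.3856]
10.112880212555092
```

```bash
python3 -m jog '[{"xyz":[17,20,0],"spin":-5,"jaw":5},{"xyz":[34,40,0],"spin":-5,"jaw":0},{"xyz":[34,40,0],"spin":-5,"jaw":0},{"xyz":[34,40,-50],"spin":-5,"jaw":0},{"xyz":[34,40,-100],"spin":-5,"jaw":0},{"xyz":[34,40,-130],"spin":-5,"jaw":0},{"xyz":[34,40,-145],"spin":-5,"jaw":0},{"xyz":[34,40,-145],"spin":-5,"jaw":0},{"xyz":[34,40,-145],"spin":-5,"jaw":0}]' 20
python3 - <<'E'
from h import *
c=capture("side");cv2.imwrite("pics/side_c1.png",cv2.resize(c["pixels"][180:330,270:470],None,fx=4,fy=4,interpolation=cv2.INTER_CUBIC))
print(read_state()["force"],read_state()["position"])
E
```

```text
t: 13.72
position: [0.5071, 0.0063, 0.3509]
ee_rot: [3.138, 0.138, 0.003]
force: [-0.8, -0.6, 1.0]
opening: 0.007
[-0.13870604  0.72218086 -0.74039961] [0.50706715 0.00634654 0.35094805]
```

View pics/side_c1.png

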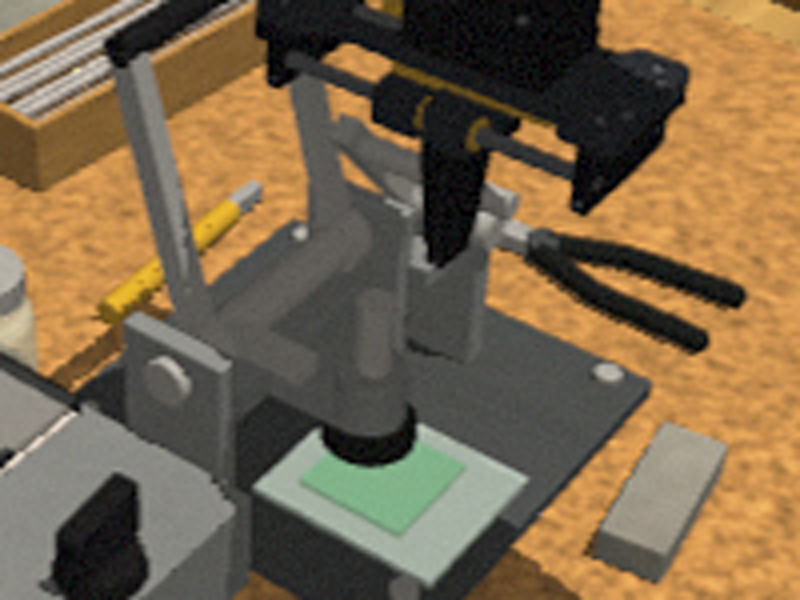

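```bash
python3 -m jog '[{"xyz":[1,-11,0],"spin":0,"jaw":0},{"xyz":[2,-22,0],"spin":0,"jaw":0},{"xyz":[3,-34,0],"spin":0,"jaw":0},{"xyz":[4,-46,0],"spin":0,"jaw":0},{"xyz":[5,-58,0],"spin":0,"jaw":0},{"xyz":[6,-70,0],"spin":0,"jaw":0},{"xyz":[7,-82,0],"spin":0,"jaw":0},{"xyz":[8,-94,0],"spin":0,"jaw":0},{"xyz":[9,-104,0],"spin":0,"jaw":0},{"xyz":[10,-112,0],"spin":0,"jaw":0},{"xyz":[10.5,-116,0],"spin":0,"jaw":0},{"xyz":[10.5,-116,0],"spin":0,"jaw":0}]'
python3 - <<'E'
from h import *
for n in("side","top"):
    c=capture(n);q=c["pixels"][180:330,270:470];cv2.imwrite(f"pics/{n}_c2.png",cv2.resize(q,None,fx=4,fy=4,interpolation=cv2.INTER_CUBIC))
print(read_state()["force"],read_state()["position"])
E
```

```text
t: 15.28
position: [0.5175, -0.1098, 0.3499]
ee_rot: [3.138, 0.138, 0.001]
force: [-0.4, -0.8, 0.4]
opening: 0.005
[0.19306917 0.22277253 0.29756348] [ 0.51747727 -0.10955346  0.34991704]
```

View pics/side_c2.png

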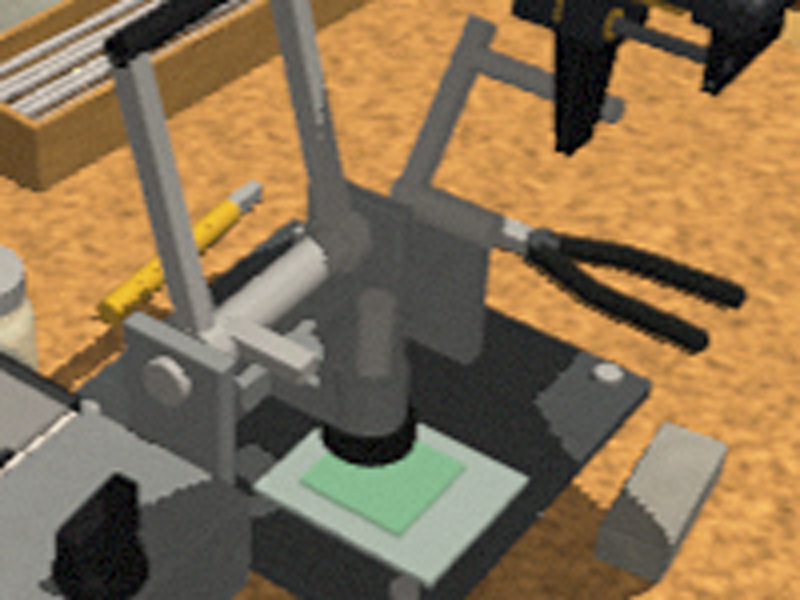

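```bash
python3 -m jog '[{"xyz":[0,-2,0],"spin":0,"jaw":0},{"xyz":[0.3,-4,0],"spin":0,"jaw":0},{"xyz":[0.3,-4,0],"spin":0,"jaw":0},{"xyz":[0.3,-4,0],"spin":0,"jaw":0}]'
python3 -m jog '[{"xyz":[0,-1,0],"spin":0,"jaw":0},{"xyz":[0.2,-2,0],"spin":0,"jaw":0},{"xyz":[0.2,-2,0],"spin":0,"jaw":0},{"xyz":[0.2,-2,0],"spin":0,"jaw":0}]'
```

```text
t: 15.88
position: [0.5176, -0.1125, 0.3497]
ee_rot: [-3.136, -0.138, 0.001]
force: [2.2, 11.9, 0.3]
opening: 0.007
t: 16.38
position: [0.5178, -0.1134, 0.3495]
ee_rot: [-3.134, -0.138, 0.001]
force: [1.8, 22.2, 1.4]
opening: 0.006
```

```bash
python3 -m jog '[{"xyz":[0,6,0],"spin":0,"jaw":0},{"xyz":[0,12,20],"spin":0,"jaw":0},{"xyz":[0,20,70],"spin":0,"jaw":0},{"xyz":[0,30,120],"spin":0,"jaw":30},{"xyz":[0,40,170],"spin":0,"jaw":60},{"xyz":[25,80,175],"spin":0,"jaw":60},{"xyz":[55,118,175],"spin":0,"jaw":60},{"xyz":[85,140,175],"spin":0,"jaw":60},{"xyz":[110,156,175],"spin":0,"jaw":60},{"xyz":[110,156,175],"spin":0,"jaw":60}]'
python3 - <<'E'
from h import *
for n in("side","top"):
    c=capture(n);q=c["pixels"][130:330,270:470];cv2.imwrite(f"pics/{n}_c3.png",cv2.resize(q,None,fx=3,fy=3,interpolation=cv2.INTER_CUBIC))
    for L in(0.0,):
        a=np.radians(5.05);Rz=np.array([[np.cos(a),-np.sin(a),0],[np.sin(a),np.cos(a),0],[0,0,1]])
        for X in([.4945,-.1764,.174],[.5795,-.1764,.174],[.629,-.015,.267]): print(n,(proj(c,Rz@X)-[270,130])*3)
print(read_state()["force"],read_state()["position"])
E
```

```text
t: 17.62
position: [0.6289, 0.0413, 0.5239]
ee_rot: [3.138, 0.14, -0.001]
force: [0.5, -0.5, -0.5]
opening: 0.621
side [461.33377104 231.58866421]
side [353.12252281 190.41738118]
side [152.84389022 144.79204265]
top [466.41835788 450.98005863]
top [453.00371392 329.91852957]
top [219.83572193 257.05430012]
[-0.76901648 -0.11502877  0.16639394] [0.62769799 0.04025239 0.52448786]
```

View pics/side_c3.png

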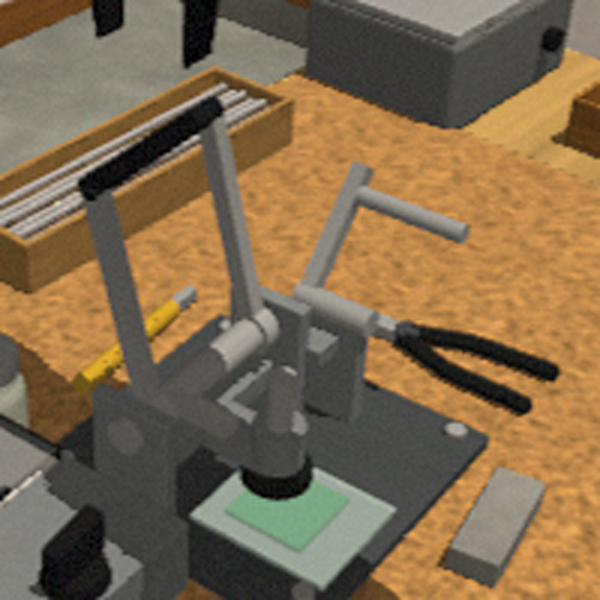

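View pics/top_c3.png

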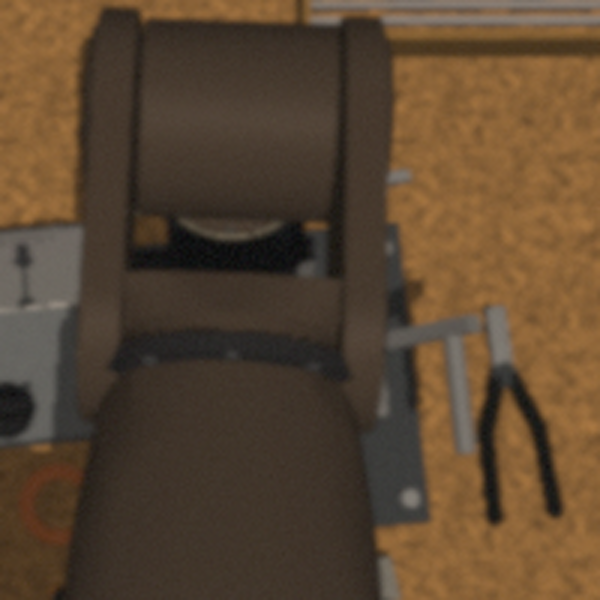

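```bash
python3 -m jog '[{"xyz":[0,0,-40],"spin":0,"jaw":60},{"xyz":[0,0,-70],"spin":0,"jaw":60},{"xyz":[0,0,-86],"spin":0,"jaw":60},{"xyz":[0,0,-86],"spin":0,"jaw":40},{"xyz":[0,0,-86],"spin":0,"jaw":5},{"xyz":[0,0,-86],"spin":0,"jaw":5},{"xyz":[0,0,-86],"spin":0,"jaw":5},{"xyz":[0,0,-86],"spin":0,"jaw":5},{"xyz":[0,0,-86],"spin":0,"jaw":5}]' 30
python3 - <<'E'
from h import *
c=capture("side");q=c["pixels"][100:300,250:450];cv2.imwrite("pics/side_l1.png",cv2.resize(q,None,fx=3,fy=3,interpolation=cv2.INTER_CUBIC))
E
```

```text
t: 18.85
position: [0.6281, 0.0405, 0.439]
ee_rot: [3.139, 0.138, 0.002]
force: [1.7, 0.3, 0.8]
opening: 0.162
```

View pics/side_l1.png

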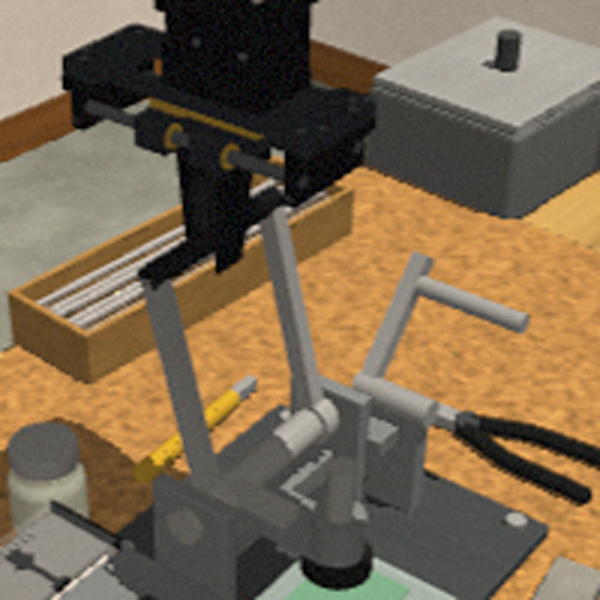

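```bash
python3 -m jog '[{"xyz":[-13.5,-1.2,3],"spin":0,"jaw":5},{"xyz":[-27.4,-2.4,4.8],"spin":0,"jaw":5},{"xyz":[-41.2,-3.6,5.4],"spin":0,"jaw":5},{"xyz":[-55.2,-4.9,4.8],"spin":0,"jaw":5},{"xyz":[-68.9,-6.1,3],"spin":0,"jaw":5},{"xyz":[-82.5,-7.3,0],"spin":0,"jaw":5},{"xyz":[-95.7,-8.5,-4.2],"spin":0,"jaw":5},{"xyz":[-108.6,-9.6,-9.5],"spin":0,"jaw":5},{"xyz":[-120.9,-10.7,-16],"spin":0,"jaw":5},{"xyz":[-132.7,-11.7,-23.5],"spin":0,"jaw":5},{"xyz":[-132.7,-11.7,-23.5],"spin":0,"jaw":5}]' 40
python3 - <<'E'
from h import *
c=capture("side");q=c["pixels"][130:330,250:450];cv2.imwrite("pics/side_l2.png",cv2.resize(q,None,fx=3,fy=3,interpolation=cv2.INTER_CUBIC))
E
```

```text
t: 20.27
position: [0.4955, 0.0289, 0.4162]
ee_rot: [-3.138, -0.138, -0.008]
force: [8.2, 4.9, 5.8]
opening: 0.157
```

View pics/side_l2.png

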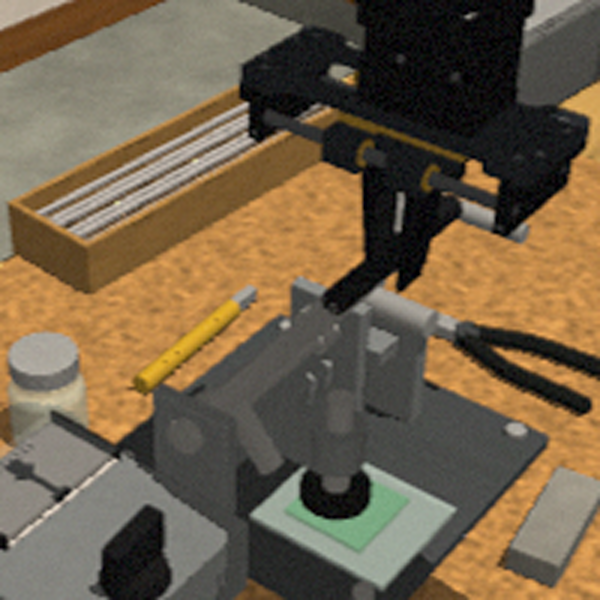

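```bash
python3 -m jog '[{"xyz":[-4,-0.4,-3],"spin":0,"jaw":5},{"xyz":[-8,-0.7,-6],"spin":0,"jaw":5},{"xyz":[-11,-1,-8.5],"spin":0,"jaw":5},{"xyz":[-11,-1,-8.5],"spin":0,"jaw":5},{"xyz":[-11,-1,-8.5],"spin":0,"jaw":5}]' 40
python3 -m jog '[{"xyz":[-0.8,0,-0.6],"spin":0,"jaw":5},{"xyz":[-1.6,0,-1.3],"spin":0,"jaw":5},{"xyz":[-1.6,0,-1.3],"spin":0,"jaw":5},{"xyz":[-1.6,0,-1.3],"spin":0,"jaw":5}]' 40
```

```text
t: 20.95
position: [0.4851, 0.028, 0.4082]
ee_rot: [-3.138, -0.138, -0.01]
force: [6.8, 4.2, 7.5]
opening: 0.161
t: 21.45
position: [0.4836, 0.0279, 0.407]
ee_rot: [-3.138, -0.138, -0.011]
force: [7.1, 4.1, 8.0]
opening: 0.153
```

```bash
python3 -m jog '[{"xyz":[-0.8,0,-0.6],"spin":0,"jaw":5},{"xyz":[-1.6,-0.1,-1.3],"spin":0,"jaw":5},{"xyz":[-1.6,-0.1,-1.3],"spin":0,"jaw":5},{"xyz":[-1.6,-0.1,-1.3],"spin":0,"jaw":5}]' 40
python3 -m jog '[{"xyz":[-0.8,0,-0.6],"spin":0,"jaw":5},{"xyz":[-1.6,-0.1,-1.3],"spin":0,"jaw":5},{"xyz":[-1.6,-0.1,-1.3],"spin":0,"jaw":5},{"xyz":[-1.6,-0.1,-1.3],"spin":0,"jaw":5}]' 40
```

```text
t: 21.95
position: [0.4825, 0.0279, 0.4063]
ee_rot: [-3.138, -0.138, -0.015]
force: [10.3, 5.1, 11.6]
opening: 0.157
t: 22.45
position: [0.4815, 0.0278, 0.406]
ee_rot: [3.138, 0.138, 0.021]
force: [14.0, 6.0, 18.0]
opening: 0.163
```

```bash
python3 -m jog '[{"xyz":[0,0,0],"spin":0,"jaw":5},{"xyz":[0,0,0],"spin":0,"jaw":5},{"xyz":[0,0,0],"spin":0,"jaw":5},{"xyz":[0,0,0],"spin":0,"jaw":5},{"xyz":[0,0,0],"spin":0,"jaw":5},{"xyz":[0,0,0],"spin":0,"jaw":5},{"xyz":[0,0,0],"spin":0,"jaw":5},{"xyz":[0,0,0],"spin":0,"jaw":5}]' 40
python3 - <<'E'
from meas import *
a=np.radians(5.05);Rz=np.array([[np.cos(a),-np.sin(a),0],[np.sin(a),np.cos(a),0],[0,0,1]])
for n,(c0,c1) in(("side",(185,290)),("top",(170,275))):
    ims=[capture(n) for _ in range(4)];c=ims[0];g=go(n,ims)
    print(n,"arrow",prof(g,55,112,c0,c1).mean(),"stem",prof(g,140,205,c0,c1).mean())
    cv2.imwrite(f"pics/{n}_f.png",c["pixels"])
    if n=="side":
        cv2.imwrite("pics/side_l3.png",cv2.resize(c["pixels"][160:330,230:450],None,fx=3.5,fy=3.5,interpolation=cv2.INTER_CUBIC))
        for L in(36,38,40,42):
            f=np.radians(L)
            for y in(.048,-.077): print(L,y,(proj(c,Rz@[.589-.16*np.sin(f),y,.112+.16*np.cos(f)])-[230,160])*3.5)
E
```

```text
t: 23.45
position: [0.4815, 0.0278, 0.406]
ee_rot: [3.139, 0.138, 0.021]
force: [14.0, 6.6, 18.7]
opening: 0.162
side arrow 233.24095824388343 stem 233.33113337311516
36 0.048 [458.85898898 253.57958139]
36 -0.077 [598.04602839 139.55022619]
38 0.048 [466.40957198 262.83626758]
38 -0.077 [604.9646817  147.95737797]
40 0.048 [473.73628864 272.26517801]
40 -0.077 [611.65457163 156.5415205 ]
42 0.048 [480.82588475 281.8493858 ]
42 -0.077 [618.10393958 165.28768707]
top arrow 221.1532469268687 stem 221.31019366071834
```

View pics/side_l3.png

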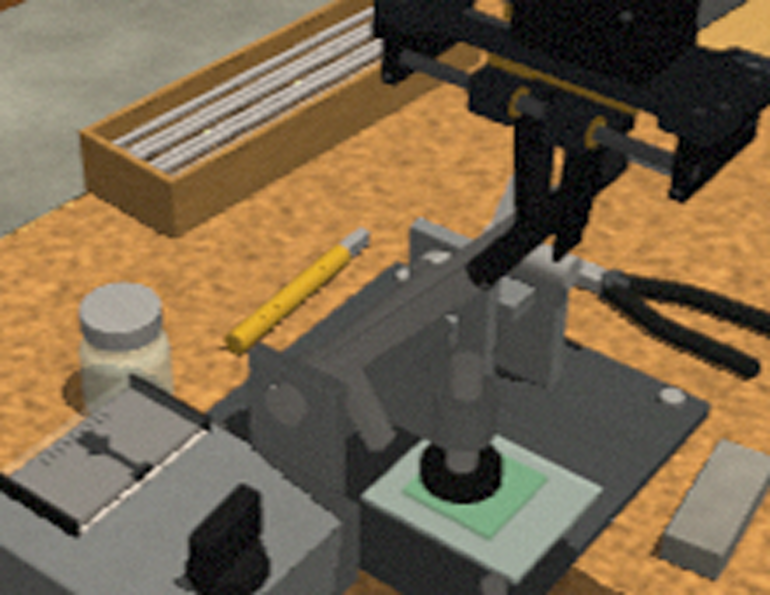

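View pics/top_f.png

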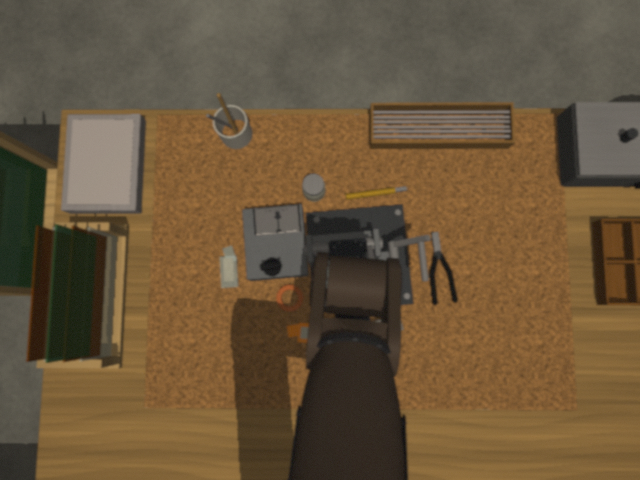

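Run:
```python
from workcell import *
print(finish_job())
```

```text
the job is handed in; nothing more can be done
None
```

The job is handed in: the knob is set, the catch is over to the right, and the gripper is holding the lever at its stop. It was handed in at about 24 s.

- **Knob:** I turned it clockwise about 89° in two steps. The last check with both cameras, after the lever was pulled, put the pointer within about 0.05 mm of the mark.
- **Catch:** I pushed it to the right until it pushed back with about 22 N at its stop. In the side image the thumb bar then lay where it should be when the catch is off.
- **Lever:** I pulled it until the force rose from the spring's roughly 10 N to about 23 N, with the grip at 40 N. The side image shows the lever leaning about 40 to 41° forward.
- **Other things on the bench:** As far as I can see in the images, none of them moved. In the last top view the arm hides or shades the amber offcut, the whetstone and part of the foil roll. The whetstone does show, unmoved, in the side view. I did not measure the loose items before and after.

No checks failed. The one small disagreement was that the lever bar's end appeared about 8 enlarged pixels (2 to 3 camera pixels) off the point predicted for 40°, and I took the rise in force as the proof of the stop.

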